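# Slide a sign blank off the pick board and set it on the sloping rest

## Robot

A 6-joint arm with a two-finger parallel gripper is mounted at the origin on the work surface. World frame = base frame: x ahead of the robot, y to its left, z up, the work surface at z = 0. Lengths are in m, angles in degrees, forces in N, time in s.
With the tool pointing down it reaches from about 0.3 to 0.75 m from the base axis. Payload 8.5 kg.
Tool frame: the origin (TCP) lies on the front face of the gripper's body, between the roots of the fingers; the fingertips stand 64 mm ahead of it and the grasp point (between the pads) lies 45 mm ahead of it; z points along the fingers, y is the line along which they close (so a half turn about z gives the same grasp; the last joint's range is limited). The gripper opens to 88 mm and grips with 3 to 60 N. Pads are 18 mm wide; open, the fingers measure 123 mm over their backs; the gripper's body (75 mm by 187 mm) begins 45 mm behind the grasp point.
Start: joints at [59.685, 21.807, 74.336, -0, 83.858, -12.336], TCP at [0.17, 0.523, 0.303] pointing down, gripper open.
Joint ranges: [-178.18, 178.18], [-50.72, 133.34], [12.68, 142.11], [-81.47, 261.47], [9.98, 163.14], [-165.26, 165.26]. Speed limits (degrees/s): [136.94, 136.94, 180, 180, 180, 180].

## Interface

Orientations are given as [roll, pitch, yaw] about the fixed x, y, z axes, in that order (R = Rz(yaw) Ry(pitch) Rx(roll)).
In Python, from cell import readout, optics, bot gives the robot as it stands.
- The arm moves only by the tool play_rows, never from a script. Its argument "deltas" is one flat list of numbers, 7 for each row, row after row: the shift along the tool's x, y, z in mm, then the turn, a rotation vector about the tool's x, y, z in degrees, then the opening, from 0 (shut) to 1 (fully open). In form: [tx, ty, tz, rx, ry, rz, jaw, tx, ty, tz, rx, ry, rz, jaw, ...]. A call has 1 to 8 rows; each row shifts and turns the commanded pose from where the row before left it, along the tool's axes as they then stand; what a row does not reach is not made up. A row lasts 1/12 s, in which the tool goes at most 41.7 mm and 7.16 degrees, less where a joint would pass 70% of its speed; a pose out of reach is approached as far as the arm can. A call with a gripper value outside its range is refused whole. The fingers move at their own pace and stop on an object; "squeeze" is the grip in N (left out, the last holds). Time passes only in rows, so rows that do not move let the fingers close. It gives the time, the measured TCP pose, the force, the opening and the grip force at its end, in the units of the state.
- readout.sense(): the state, without advancing time (a new reading comes with each control period).
- optics.snapshot(name): name is "side" or "top"; returns a dict with "frame" (480x640x3 uint8, blue, green, red), "depth" (480x640 float32, m along the optical axis (not along the pixel's ray), 0 where there is no reading), "K" (3x3 intrinsics, pixels), "extrinsics" (4x4, takes a point from camera to world coordinates). Camera axes: x right, y up, looking along -z (the intrinsics and any distortion apply to the point x, -y, -z); pixel columns grow to the right and rows downward; lengths in m; the calibration is good to about 2 mm. A picture is of the moment at which its call begins.
- bot.job_done(): hands the job in; it is judged then, once.
Trained networks look in a picture, given as the dict that the camera call returned (one of the last four; its "shot" number tells which), for a name from the list of things; names that differ only in an ending like _2 or _b are one class to them, and where a whole thing is asked for, a point or a joint stands for the part that bears it (a point fixed in the world has none). Each returns a list of dicts, best first, with "confidence" (0 to 1); they miss things now and then, are a little off and sometimes report something else, mostly with a low value. They report only what shows in the picture. A call takes as long as a camera call.
- optics.look_for(target, picture): "at" ([column, row] in pixels, amid what is visible of it).
- optics.cut_out(target, picture): "region" (480x640 bool, what is visible of it) and "at" ([column, row] in pixels, amid what is visible of it).
The state is a dict: "t": time; "joint_pos": joint angles; "qvel": joint speeds; "joint_torque": joint torques, N m; "tcp_pos": TCP position; "tool_rot": TCP orientation; "ft_force": force on the tool from outside, world axes, zero at the start; "moment": the same for the moment, N m; "gripper_width": opening from 0.0 (shut) to 1.0 (fully open); "gripper_force": force on a finger pad.
Only numpy, scipy, OpenCV 4.12 (cv2) and the standard library are available. Lean on these libraries where they do the work, as an engineer would, in place of code of your own. Each camera call takes 0.05 s, during which the arm holds its last target. There are 200 camera calls.

## Task

Set the oblong sheet-metal sign blank on the sloping rest: since it is too thin and boxed in to be picked up where it lies, slide it along its lane until it sticks out over the board's open edge, still lying on the board, then take hold of the overhanging end by its two sides. Lower it, without dropping it, so that it lies flat and straight along the slope, centred on it, with its lower end down against the lip, then let go. Leave the square blank and the other things where they are, and do not let the blank fall to the bench.

Things in the scene. Friction and masses are not known exactly. Their poses are not given: they have to be found in the camera images.
- plate: The oblong sign blank: bare aluminium sheet, 120 (x) x 64 (y) x 3 mm thick (z), about 62 g. Origin at the centre of its underside, so its x end faces are 60 mm from it. It starts lying in one of the board's two lanes (either one), its x axis along the lane and +x end 3 to 14 mm from the back wall.
- square: A second aluminium blank, 64 x 64 x 3 mm, lying in the board's other lane; leave it. Origin at the centre of its underside.
- board: Fixed plywood pick board, 180 (x) x 178 (y) mm, flat top 70 mm above the table. Origin on the table below its centre. Two lanes run along x, centred at y = -42 and +42 mm, each 74 mm wide between aluminium strips 6 mm high, 10 mm wide (y = -84, 0, 84). A back wall (inner face x = +84, top 92 mm above the table) closes them; the -x edge (x = -90) is open.
- edge (a point): Middle of the board's open edge, on its top; board axes. No lip here; free air below down to the table (top 18 mm thick, legs start 20 mm further back). Blanks slide on the wood with less friction than fingertips have on the metal: fingertips pressing down on a blank with about 10 N drag it along.
- rest: Fixed grey steel sloping rest, base 130 x 60 mm. Origin on the table below its centre. Its flat face rises at 25 degrees towards the rest's +x from x = -55, z = 30 mm (the foot); it is 135 mm long up the slope and 44 mm wide, so a blank overhangs it 10 mm on each side. A blank fully home has its origin at x = -1, y = 0, z = 55 mm, its y axis along the rest's y.
- foot (a point): Middle of the inner corner where the sloping face meets the lip; axes of the rest (x level, not along the slope). The lip is 56 mm wide and stands 8 mm out square to the face. The face's panel is 8 mm thick, with 30 mm wide posts below it.
- bin: Bystander: blue plastic stock bin with cards, 150 x 100 x 75 mm. Origin at the centre of its underside.
- carton: Bystander: brown carton, 80 x 110 x 60 mm. Origin at the centre of its underside.
- driver: Bystander: screwdriver lying on the table, about 200 mm long along its x, under 40 mm high. Origin under its middle.

How it is judged:
By the outcome, as a careful person would: the job done as asked, in the order asked, and still so for the second after the job is handed in, with the robot touching nothing.
It also fails if it takes over 64 s, if anything falls off the work surface, if the arm or the gripper's body presses on something with over 40 N, if the wrist force passes 120 N, or if a joint passes its speed limit or range.

## Working session

There is one attempt and no reset: what is moved stays moved. The work goes in short steps, Python scripts to look and compute and a tool call to move; the robot and the scene stay as the last step left them, time stands still between calls to the robot, and variables do not carry over. Pictures are saved under pics/ and viewed, at most 10 in all, crops included, and the job is handed in when it is done.

Besides the shell and the picture viewer there is one more tool, called after "Call:" by a JSON object that holds its "method" and its "body". play_rows: Moves the arm, as the interface text tells. Its arguments: {"type":"object","properties":{"deltas":{"type":"array","items":{"type":"number"}},"squeeze":{"type":"number"}},"required":["deltas"]}

```bash
mkdir -p pics; cat > h.py <<'E'
import numpy as np, cv2
from cell import readout, optics, bot
def cloud(s):
    d=s["depth"]; K=s["K"]; E=np.array(s["extrinsics"])
    v,u=np.mgrid[0:480,0:640]
    x=(u-K[0][2])/K[0][0]*d; y=(v-K[1][2])/K[1][1]*d
    P=np.stack([x,-y,-d],-1)@E[:3,:3].T+E[:3,3]
    P[d==0]=np.nan
    return P
def find(name,s,P):
    r=optics.cut_out(name,s)
    out=[]
    for q in r[:2]:
        p=P[q["region"]]; p=p[~np.isnan(p[:,0])]
        rect=cv2.minAreaRect((p[:,:2]*1000).astype(np.float32)) if len(p)>5 else None
        out.append((round(q["confidence"],2),[int(a) for a in q["at"]],len(p),np.round(np.median(p,0)*1000) if len(p) else None,rect))
    return out
E
python3 - <<'E'
from h import *
for c in ("top","side"):
    s=optics.snapshot(c); cv2.imwrite(f"pics/{c}0.png",s["frame"]); P=cloud(s)
    print(c,np.round(s["K"],1).tolist(),np.round(s["extrinsics"],3).tolist(),[k for k in s])
    for n in ("plate","square","board","rest","bin","carton","driver"):
        for o in find(n,s,P): print(n,o)
    for n in("edge","foot"): print(n,[(o["confidence"],o["at"],P[int(o["at"][1]),int(o["at"][0])].round(3)) for o in optics.look_for(n,s)[:2]])
print(readout.sense())
E
```

```text
top [[618.9, 0.0, 324.9], [0.0, 618.9, 236.1], [0.0, 0.0, 1.0]] [[-0.039, 0.979, -0.201, 0.297], [-0.999, -0.039, 0.003, -0.066], [-0.005, 0.201, 0.98, 1.455], [0.0, 0.0, 0.0, 1.0]] ['frame', 'depth', 'K', 'extrinsics', 'shot']
plate (0.93, [201, 302], 1522, array([446., 215.,  71.]), ((446.608642578125, 214.85833740234375), (67.3416519165039, 122.80864715576172), 20.236583709716797))
square (0.59, [190, 264], 823, array([527., 243.,  71.]), ((527.9105834960938, 244.1422882080078), (67.3371810913086, 66.330078125), 18.28668785095215))
board (0.76, [207, 275], 4282, array([497., 203.,  69.]), ((499.75787353515625, 219.25808715820312), (199.84938049316406, 181.53594970703125), 18.379663467407227))
rest (0.68, [399, 216], 1497, array([ 626., -244.,   46.]), ((628.5904541015625, -246.18519592285156), (60.236507415771484, 135.04525756835938), 71.79057312011719))
bin (0.71, [295, 172], 3016, array([746.,   2.,  42.]), ((761.0125122070312, 4.20855712890625), (183.57432556152344, 107.30589294433594), 5.760148048400879))
carton (0.89, [474, 220], 1991, array([ 610., -419.,   56.]), ((623.3409
[... 1837 characters left out ...]
0.218,  0.05 ]))]
{'t': 1.0, 'joint_pos': array([ 5.96848201e+01,  2.18058593e+01,  7.43364641e+01,  1.23328836e-03,
        8.38572694e+01, -1.23331584e+01]), 'qvel': array([ 0.02271189, -0.02308801,  0.06129166, -0.06272633,  0.03175683,
        0.04012759]), 'joint_torque': array([-1.64705980e-03, -4.37797844e+01, -2.24723035e+01,  7.11807841e-02,
        3.16447055e-02,  3.48381241e-05]), 'tcp_pos': array([0.16975841, 0.52312356, 0.30275155]), 'tool_rot': array([ 1.79999340e+02, -1.11093720e-03,  1.62017847e+02]), 'ft_force': array([-0.53724682, -0.65920612,  0.00592386]), 'moment': array([-0.04987937, -0.00054952,  0.00668547]), 'gripper_force': 0.0, 'gripper_width': 1.0004320543338647}
```

View pics/top0.png

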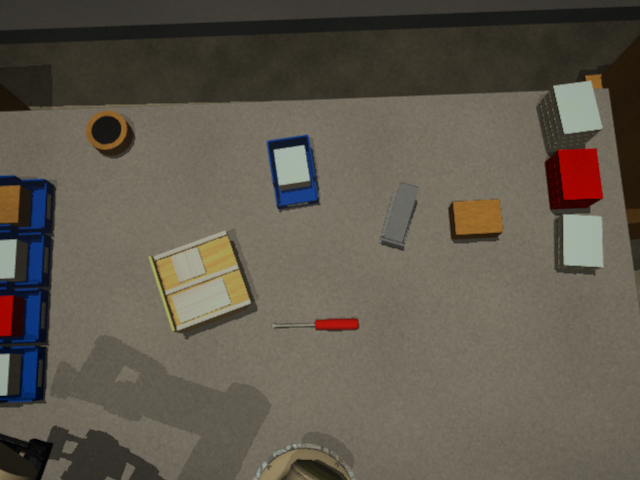

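View pics/side0.png

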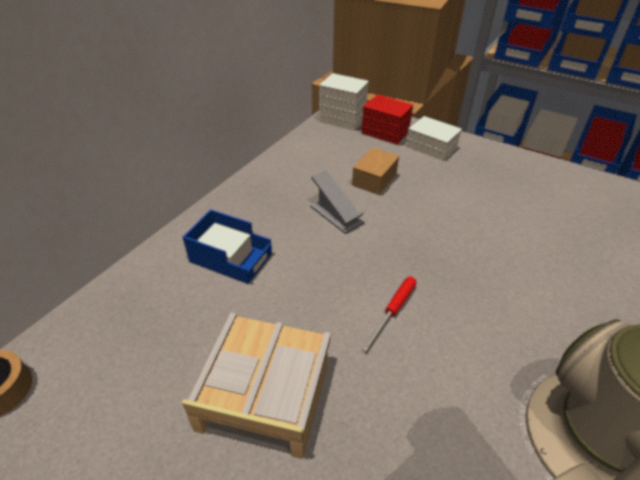

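The top view shows the board at about (207,275), with the plate in the near lane (201,302) and the square in the far lane (188,264). The yellow rail on the left (160,295) is probably the back wall. The rest is at (399,216), with its lip at the lower end (395,243). Next I'll check the wall side from heights and fit the board and rest.

```bash
cat > fit.py <<'E'
from h import *
for c in ("top","side"):
    s=optics.snapshot(c); P=cloud(s)
    X=P.reshape(-1,3)*1000; X=X[~np.isnan(X[:,0])]
    near=lambda cx,cy,r: X[np.hypot(X[:,0]-cx,X[:,1]-cy)<r]
    B=near(500,219,140)
    w=B[B[:,2]>84]; print(c,"wall",len(w),np.median(w,0).round(),cv2.minAreaRect(w[:,:2].astype(np.float32)))
    b=B[(B[:,2]>60)]; print(" board all",cv2.minAreaRect(b[:,:2].astype(np.float32)))
    for n in("plate","square"):
        q=optics.cut_out(n,s)[0]; p=P[q["region"]]*1000; p=p[~np.isnan(p[:,0])]
        p=p[abs(p[:,2]-np.median(p[:,2]))<4]
        print(" ",n,np.median(p[:,2]).round(1),cv2.minAreaRect(p[:,:2].astype(np.float32)),"centroid",p.mean(0).round(1))
    R=near(628,-246,95); R=R[R[:,2]>22]
    print(" rest",len(R),cv2.minAreaRect(R[:,:2].astype(np.float32)),R[:,2].max())
    # face plane, robust
    best=None; rng=np.random.default_rng(0)
    for _ in range(300):
        t=R[rng.choice(len(R),3,False)]; n=np.cross(t[1]-t[0],t[2]-t[0]); l=np.linalg.norm(n)
        if l<50: continue
        n/=l; i=abs((R-t[0])@n)<2.5
        if best is None or i.sum()>best.sum(): best=i
    F=R[best]; m=F.mean(0); n=np.linalg.svd(F-m)[2][2]; n*=np.sign(n[2])
    print(" face n",n.round(3),"tilt",np.degrees(np.arccos(n[2])).round(1),"updir yaw",np.degrees(np.arctan2(-n[1],-n[0])).round(1),best.sum(),m.round(1))
    print("  face rect",cv2.minAreaRect(F[:,:2].astype(np.float32)),F[:,2].min(),F[:,2].max())
E
python3 fit.py
```

```text
top wall 249 [463. 298.  89.] ((463.06158447265625, 297.79217529296875), (177.92095947265625, 8.224664688110352), 18.441709518432617)
 board all ((490.16094970703125, 216.09695434570312), (179.3690643310547, 181.5213165283203), 18.245044708251953)
  plate 70.7 ((446.1951904296875, 213.6394500732422), (63.490291595458984, 119.64325714111328), 19.191076278686523) centroid [446.  213.9  70.7]
  square 70.7 ((527.0096435546875, 243.5178680419922), (65.27686309814453, 63.33930587768555), 19.127737045288086) centroid [527.  243.5  70.6]
 rest 1178 ((629.646728515625, -246.44540405273438), (54.896095275878906, 134.93075561523438), 71.7082748413086) 90.73220818056993
 face n [-0.409  0.149  0.9  ] tilt 25.8 updir yaw -20.0 630 [ 633.2 -249.    56.2]
  face rect ((630.6643676757812, -245.4856719970703), (51.57536697387695, 129.1729736328125), 73.29354858398438) 22.344166715335234 87.59621564337094
side wall 829 [458. 300.  91.] ((461.6817321777344, 300.08697509765625), (178.39561462402344, 7.9705891609191895), 18.2399845123291)
 board all ((489.1433410644531, 217.42849731445312), (179.40728759765625, 182.37884521484375), 18.161346435546875)
  plate 73.1 ((444.78826904296875, 215.16610717773438), (64.39168548583984, 121.33741760253906), 19.35679817199707) centroid [443.  218.9  73.1]
  square 73.1 ((526.6570434570312, 244.45989990234375), (66.15097045898438, 67.50587463378906), 18.924524307250977) centroid [524.7 246.   73.1]
 rest 1111 ((627.5240478515625, -243.9601593017578), (58.41542434692383, 132.59947204589844), 71.93205261230469) 87.62675694276012
 face n [-0.404  0.112  0.908] tilt 24.8 updir yaw -15.5 790 [ 630.6 -245.1   57.9]
  face rect ((628.0530395507812, -244.97325134277344), (55.307186126708984, 130.2952880859375), 70.85974884033203) 25.552369071305424 87.62675694276012
```

Geometry is consistent: board yaw is about 108.3° with its centre at (490,217), and the back wall is on the +y side. The plate is in board lane y=+42, with its +x end about 12 mm from the wall. I'm moving above the press point.

Call:
{"method": "play_rows", "body": {"deltas": [-28.4, -15.5, 0, 0, 0, 0, 0, -28.4, -15.5, 0, 0, 0, 0, 0, -28.4, -15.5, 0, 0, 0, 0, 0, -28.4, -15.5, 0, 0, 0, 0, 0, -28.4, -15.5, 0, 0, 0, 0, 0, -28.4, -15.5, 0, 0, 0, 0, 0, -28.4, -15.5, 0, 0, 0, 0, 0, -28.4, -15.5, 0, 0, 0, 0, 0], "squeeze": 30}}

```text
t: 1.97
tcp_pos: [0.3484, 0.3338, 0.3029]
tool_rot: [180.0, 0.0, 162.0]
ft_force: [1.1, 0.3, -0.3]
gripper_width: 0.421
gripper_force: 0.0
```

Call:
{"method": "play_rows", "body": {"deltas": [-28.4, -15.5, 0, 0, 0, 0, 0, -28.4, -15.5, 0, 0, 0, 0, 0, -28.4, -15.5, 0, 0, 0, 0, 0, -28.4, -15.5, 0, 0, 0, 0, 0, 0, 0, 20, 0, 0, 6.7, 0, 0, 0, 20, 0, 0, 6.7, 0, 0, 0, 20, 0, 0, 6.7, 0, 0, 0, 20, 0, 0, 6.7, 0]}}

```text
t: 2.63
tcp_pos: [0.4366, 0.2408, 0.222]
tool_rot: [180.0, 0.0, 134.9]
ft_force: [0.6, 1.2, -0.5]
gripper_width: 0.004
gripper_force: 0.0
```

Call:
{"method": "play_rows", "body": {"deltas": [0, 0, 10, 0, 0, 6.7, 0, 0, 0, 10, 0, 0, 6.7, 0, 0, 0, 10, 0, 0, 6.7, 0, 0, 0, 10, 0, 0, 6.7, 0, 0, 0, 0, 0, 0, 0, 0, 0, 0, 0, 0, 0, 0, 0]}}

```text
t: 3.13
tcp_pos: [0.4365, 0.241, 0.1827]
tool_rot: [-180.0, -0.0, 108.6]
ft_force: [-0.0, 0.7, 0.9]
gripper_width: 0.002
gripper_force: 0.0
```

Call:
{"method": "play_rows", "body": {"deltas": [0, 0, 10, 0, 0, 0.2, 0, 0, 0, 10, 0, 0, 0, 0, 0, 0, 10, 0, 0, 0, 0, 0, 0, 9, 0, 0, 0, 0, 0, 0, 2, 0, 0, 0, 0, 0, 0, 1, 0, 0, 0, 0, 0, 0, 1, 0, 0, 0, 0, 0, 0, 1, 0, 0, 0, 0]}}

```text
t: 3.8
tcp_pos: [0.4368, 0.2411, 0.1392]
tool_rot: [179.9, 0.0, 108.3]
ft_force: [-0.6, 0.6, 0.2]
gripper_width: 0.006
gripper_force: 0.0
```

Call:
{"method": "play_rows", "body": {"deltas": [0, 0, 1, 0, 0, 0, 0, 0, 0, 1, 0, 0, 0, 0, 0, 0, 0, 0, 0, 0, 0]}}

```text
t: 4.05
tcp_pos: [0.4366, 0.2411, 0.1374]
tool_rot: [179.9, 0.0, 108.2]
ft_force: [-1.0, -1.1, 5.9]
gripper_width: 0.003
gripper_force: 3.1
```

Call:
{"method": "play_rows", "body": {"deltas": [0, 0, 0.4, 0, 0, 0, 0, 0, 0, 0, 0, 0, 0, 0]}}

```text
t: 4.22
tcp_pos: [0.4366, 0.2411, 0.1374]
tool_rot: [179.9, 0.0, 108.2]
ft_force: [-2.3, -1.5, 10.6]
gripper_width: 0.002
gripper_force: 5.2
```

Call:
{"method": "play_rows", "body": {"deltas": [0, 0, 0.2, 0, 0, 0, 0, -2, 0, 0, 0, 0, 0, 0, -4, 0, 0, 0, 0, 0, 0, -4, 0, 0, 0, 0, 0, 0, -4, 0, 0, 0, 0, 0, 0, -4, 0, 0, 0, 0, 0, 0, -2, 0, 0, 0, 0, 0, 0, 0, 0, 0, 0, 0, 0, 0]}}

```text
t: 4.88
tcp_pos: [0.4435, 0.2223, 0.1374]
tool_rot: [179.8, -0.0, 108.2]
ft_force: [-0.7, 2.0, 9.4]
gripper_width: 0.007
gripper_force: 4.9
```

```bash
cat > pl.py <<'E'
from h import *
a=np.radians(108.3); ex=np.array([np.cos(a),np.sin(a)]); ey=np.array([-ex[1],ex[0]])
for c in("top","side"):
    s=optics.snapshot(c); P=cloud(s)
    for n in("plate","square"):
        r=optics.cut_out(n,s)
        if not r: print(c,n,"none"); continue
        p=P[r[0]["region"]]*1000; p=p[~np.isnan(p[:,0])]; p=p[abs(p[:,2]-np.median(p[:,2]))<4]
        d=p[:,:2]-[489.6,216.6]
        print(c,n,r[0]["confidence"],"x range",np.percentile(d@ex,[.5,99.5]).round(1),"y",np.percentile(d@ey,[.5,99.5]).round(1),cv2.minAreaRect(p[:,:2].astype(np.float32)))
    cv2.imwrite(f"pics/{c}_last.png",s["frame"])
E
python3 pl.py
```

```text
top plate 0.92 x range [-68.9  -1.4] y [ 8.5 73.9] ((461.4001770019531, 170.7958984375), (67.49720001220703, 70.01925659179688), 16.930688858032227)
top square 0.58 x range [-18.   -3.4] y [-74.4 -46.1] ((552.7866821289062, 223.4913330078125), (30.192489624023438, 12.803382873535156), 43.604164123535156)
side plate 0.7 x range [-10.8  53.2] y [11.6 75. ] ((442.4159851074219, 223.04591369628906), (64.3316650390625, 65.3976821899414), 19.653432846069336)
side square 0.64 x range [-11.1  47.7] y [-75.4 -11.6] ((526.1395874023438, 247.21432495117188), (66.58634948730469, 61.59792709350586), 18.178234100341797)
```

The plate follows: its ends are at board x = -69 and +53, so it moved 20 mm as commanded. Dragging another 60 mm.

Call:
{"method": "play_rows", "body": {"deltas": [-3, 0, 0.1, 0, 0, 0, 0, -5, 0, 0, 0, 0, 0, 0, -5, 0, 0, 0, 0, 0, 0, -5, 0, 0, 0, 0, 0, 0, -5, 0, 0, 0, 0, 0, 0, -5, 0, 0, 0, 0, 0, 0, -2, 0, 0, 0, 0, 0, 0, 0, 0, 0, 0, 0, 0, 0]}}

```text
t: 5.85
tcp_pos: [0.4529, 0.1938, 0.1374]
tool_rot: [179.8, -0.0, 108.2]
ft_force: [-0.5, 1.7, 11.2]
gripper_width: 0.005
gripper_force: 5.4
```

Call:
{"method": "play_rows", "body": {"deltas": [-3, 0, 0, 0, 0, 0, 0, -5, 0, 0, 0, 0, 0, 0, -5, 0, 0, 0, 0, 0, 0, -5, 0, 0, 0, 0, 0, 0, -5, 0, 0, 0, 0, 0, 0, -5, 0, 0, 0, 0, 0, 0, -2, 0, 0, 0, 0, 0, 0, 0, 0, 0, 0, 0, 0, 0]}}

```text
t: 6.52
tcp_pos: [0.4623, 0.1652, 0.1374]
tool_rot: [179.8, -0.0, 108.2]
ft_force: [-0.4, 1.5, 10.4]
gripper_width: 0.004
gripper_force: 5.5
```

```bash
python3 pl.py
```

```text
top plate 0.98 x range [-129.  -69.] y [ 9.1 72.8] ((481.4075012207031, 111.14910888671875), (64.45037078857422, 62.98675537109375), 18.86433982849121)
top square 0.53 x range [11.1 34.3] y [-77.8 -65.4] ((551.7744140625, 260.6413879394531), (10.669610977172852, 24.18012046813965), 3.1044299602508545)
side plate 0.89 x range [-77.1  -6.2] y [11.5 75. ] ((463.1857604980469, 163.15484619140625), (66.20869445800781, 72.4636459350586), 20.28389549255371)
side square 0.61 x range [-16.1  47.7] y [-74.9 -11.4] ((526.4066162109375, 245.28244018554688), (66.03828430175781, 65.59217834472656), 18.50794219970703)
```

View pics/top_last.png

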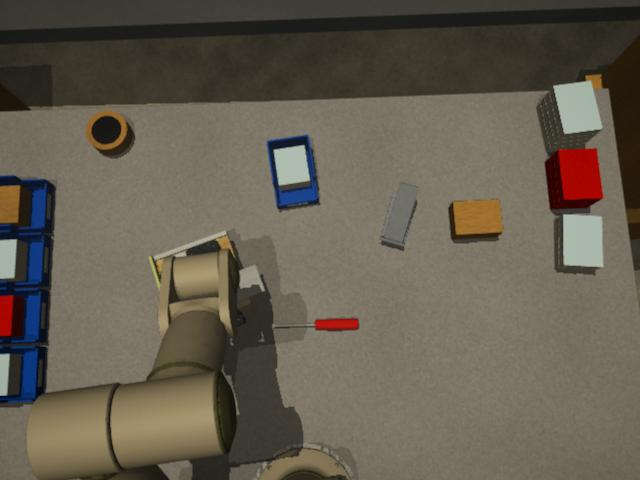

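The near end of the plate now overhangs by about 39 mm (seen at (252,282)), and its centre is still on the board. Lifting, opening, and moving over the overhang.

Call:
{"method": "play_rows", "body": {"deltas": [0, 0, -1, 0, 0, 0, 0, 0, 0, -10, 0, 0, 0, 0, 0, 0, -20, 0, 0, 0, 0, 0, 0, -20, 0, 0, 0, 0.5, -20, 0, 0, 0, 0, 0, 1, -20, 0, 0, 0, 0, 0, 1, -20, 0, 0, 0, 0, 0, 1, -10, 0, 0, 0, 0, 0, 1]}}

```text
t: 7.48
tcp_pos: [0.4839, 0.097, 0.1872]
tool_rot: [180.0, 0.0, 108.2]
ft_force: [-0.3, 0.0, -0.5]
gripper_width: 0.359
gripper_force: 0.0
```

Call:
{"method": "play_rows", "body": {"deltas": [0, 0, 0, 0, 0, 0, 1, 0, 0, 0, 0, 0, 0, 1, 0, 0, 0, 0, 0, 0, 1, 0, 0, 0, 0, 0, 0, 1, 0, 0, 0, 0, 0, 0, 1, 0, 0, 0, 0, 0, 0, 1, 0, 0, 0, 0, 0, 0, 1, 0, 0, 0, 0, 0, 0, 1]}}

```text
t: 8.15
tcp_pos: [0.4834, 0.0987, 0.1871]
tool_rot: [180.0, 0.0, 108.2]
ft_force: [0.7, 0.0, 0.4]
gripper_width: 0.964
gripper_force: 0.0
```

```bash
python3 pl.py
```

```text
top plate none
top square 0.96 x range [ 0.7 45.7] y [-74.9 -14.3] ((524.271728515625, 252.9198760986328), (62.215206146240234, 45.91020965576172), 15.2186861038208)
side plate 0.61 x range [-126.7   -6.9] y [10.4 74.5] ((470.5046691894531, 139.3399658203125), (64.30866241455078, 122.62371063232422), 19.48418426513672)
side square 0.64 x range [-18.2  47.8] y [-75.2 -10.7] ((525.9141235351562, 243.5309295654297), (65.26589965820312, 68.804443359375), 18.466907501220703)
```

View pics/side_last.png

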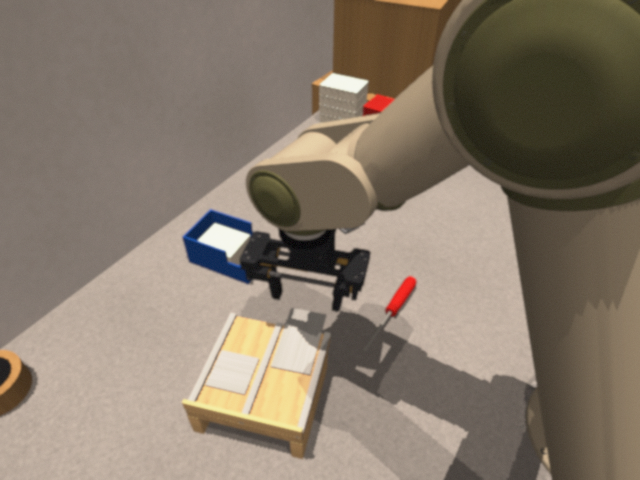

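The side view shows the plate overhanging the open edge (300,330) with the fingers above it on either side. Lowering and gripping.

Call:
{"method": "play_rows", "body": {"deltas": [0, 0, 15, 0, 0, 0, 1, 0, 0, 15, 0, 0, 0, 1, 0, 0, 15, 0, 0, 0, 1, 0, 0, 10, 0, 0, 0, 1, 0, 0, 8, 0, 0, 0, 1, 0, 0, 5, 0, 0, 0, 1, 0, 0, 2.5, 0, 0, 0, 1, 0, 0, 0, 0, 0, 0, 1]}}

```text
t: 9.12
tcp_pos: [0.4834, 0.0985, 0.1164]
tool_rot: [-180.0, -0.0, 108.2]
ft_force: [0.5, -0.2, -0.1]
gripper_width: 1.002
gripper_force: 0.0
```

Call:
{"method": "play_rows", "body": {"deltas": [0, 0, 0, 0, 0, 0, 0.8, 0, 0, 0, 0, 0, 0, 0.7, 0, 0, 0, 0, 0, 0, 0.6, 0, 0, 0, 0, 0, 0, 0.6, 0, 0, 0, 0, 0, 0, 0.6, 0, 0, 0, 0, 0, 0, 0.6, 0, 0, 0, 0, 0, 0, 0.6, 0, 0, 0, 0, 0, 0, 0.6], "squeeze": 25}}

```text
t: 9.78
tcp_pos: [0.4836, 0.0985, 0.1167]
tool_rot: [180.0, 0.0, 108.2]
ft_force: [0.4, 0.6, 1.9]
gripper_width: 0.71
gripper_force: 25.0
```

Call:
{"method": "play_rows", "body": {"deltas": [0, 0, -3, 0, 0, 0, 0.6, 0, 0, -6, 0, 0, 0, 0.6, 0, 0, -10, 0, 0, 0, 0.6, 0, 0, -15, 0, 0, 0, 0.6, 0, 0, -20, 0, 0, 0, 0.6, 0, 0, -20, 0, 0, 0, 0.6, 0, 0, -20, 0, 0, 0, 0.6, 0, 0, -20, 0, 0, 0, 0.6]}}

```text
t: 10.45
tcp_pos: [0.4831, 0.0985, 0.2319]
tool_rot: [-180.0, -0.0, 108.2]
ft_force: [0.5, 0.5, -0.7]
gripper_width: 0.712
gripper_force: 25.1
```

```bash
cat > rest.py <<'E'
from h import *
from scipy.optimize import least_squares
for c in("top","side"):
    s=optics.snapshot(c); P=cloud(s); cv2.imwrite(f"pics/{c}_lift.png",s["frame"])
    X=P.reshape(-1,3)*1000; X=X[~np.isnan(X[:,0])]
    R=X[(np.hypot(X[:,0]-628,X[:,1]+246)<95)&(X[:,2]>24)]
    r=cv2.minAreaRect(R[:,:2].astype(np.float32)); yaw=np.radians(r[2]-90)
    ex=np.array([np.cos(yaw),np.sin(yaw)]); ey=np.array([-ex[1],ex[0]])
    u=(R[:,:2]-[628,-246])@ex; v=(R[:,:2]-[628,-246])@ey
    print(c,"yaw",r[2]-90)
    for a in range(-80,80,10):
        i=(u>=a)&(u<a+10)
        if i.sum()>5: print(a,i.sum(),"v",np.percentile(v[i],[2,98]).round(1),"z",np.percentile(R[i,2],[5,50,95]).round(1))
    print("u range",np.percentile(u,[.5,99.5]).round(1))
    if c=="side":
        r=optics.cut_out("plate",s)
        if r: p=P[r[0]["region"]]*1000; p=p[~np.isnan(p[:,0])]; print("plate",np.percentile(p,[2,50,98],0).round())
E
python3 rest.py
```

```text
top yaw -17.325210571289062
-70 57 v [-25.5  27.2] z [29.6 34.5 41.1]
-60 72 v [-22.   25.9] z [25.3 29.9 34.4]
-50 94 v [-20.2  21.9] z [26.3 33.  40.2]
-40 88 v [-20.6  21.8] z [31.8 37.5 43.7]
-30 85 v [-21.1  21.3] z [36.7 42.6 46.4]
-20 89 v [-21.4  20.7] z [40.8 46.6 52.3]
-10 88 v [-20.8  20.6] z [45.7 51.2 56.4]
0 92 v [-22.   20.8] z [49.8 55.5 61.7]
10 89 v [-21.6  19.7] z [55.3 61.2 66.1]
20 90 v [-22.   20.1] z [59.6 64.  69.8]
30 94 v [-22.2  20. ] z [65.2 71.  76.2]
40 86 v [-22.   19.3] z [68.5 75.4 81. ]
50 96 v [-22.9  19. ] z [74.1 79.1 85.4]
60 61 v [-22.2  18.5] z [76.5 82.8 87.5]
u range [-65.2  66.5]
side yaw -20.093055725097656
-70 84 v [-26.8  28.2] z [26.3 34.5 38.2]
-60 49 v [-21.5  26.1] z [28.4 32.1 35.5]
-50 87 v [-20.7  22. ] z [30.7 36.1 39.3]
-40 77 v [-21.7  22.6] z [36.3 40.2 44.2]
-30 50 v [-14.3  21.4] z [40.6 44.3 47.4]
-20 10 v [ 3.4 15. ] z [45.6 48.2 49.4]
u range [-67.9 -17.1]
plate [[430.  83. 188.]
 [469. 145. 191.]
 [513. 199. 193.]]
```

View pics/side_lift.png

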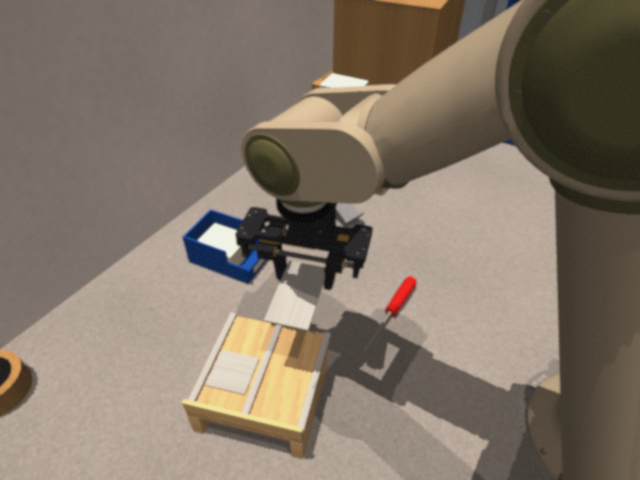

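The plate is held level, with its top at about 190 mm, and the board is clear; the square is still in place at (232,372). Rest origin is about (627,-246) with yaw about -18.5°. Carrying the plate over to the rest.

Call:
{"method": "play_rows", "body": {"deltas": [-16.8, 1.6, 0, 0, 0, 0, 0.6, -34.3, 3.2, 0, 0, 0, 0, 0.6, -34.3, 3.2, 0, 0, 0, 0, 0.6, -34.3, 3.2, 0, 0, 0, 0, 0.6, -34.3, 3.2, 0, 0, 0, 0, 0.6, -34.3, 3.2, 0, 0, 0, 0, 0.6, -34.3, 3.2, 0, 0, 0, 0, 0.6, -34.3, 3.2, 0, 0, 0, 0, 0.6]}}

```text
t: 11.27
tcp_pos: [0.5865, -0.1395, 0.2287]
tool_rot: [-179.9, -0.1, 108.2]
ft_force: [0.9, 0.8, -0.5]
gripper_width: 0.713
gripper_force: 25.1
```

Call:
{"method": "play_rows", "body": {"deltas": [-34.3, 3.2, 0, 0, 0, 0, 0.6, -34.3, 3.2, 0, 0, 0, 0, 0.6, -34.3, 3.2, 0, 0, 0, 0, 0.6, -17, 1.6, 0, 0, 0, 0, 0.6, 0, 0, 0, 0, 0, -5, 0.6, 0, 0, 0, 0, 0, -6.9, 0.6, 0, 0, 0, 0, 0, -6.9, 0.6, 0, 0, 0, 0, 0, -6.9, 0.6]}}

```text
t: 11.93
tcp_pos: [0.6343, -0.2484, 0.2282]
tool_rot: [-180.0, -0.2, 134.2]
ft_force: [-0.3, 0.4, -0.6]
gripper_width: 0.712
gripper_force: 25.1
```

Call:
{"method": "play_rows", "body": {"deltas": [0, 0, 0, 0, 0, -6.9, 0.6, 0, 0, 0, 0, 0, -6.9, 0.6, 0, 0, 0, 0, 0, -6.9, 0.6, 0, 0, 0, 0, 0, -6.9, 0.6, 0, 0, 0, 0, -6.25, 0, 0.6, 0, 0, 0, 0, -6.25, 0, 0.6, 0, 0, 0, 0, -6.25, 0, 0.6, 0, 0, 0, 0, -6.25, 0, 0.6]}}

```text
t: 12.6
tcp_pos: [0.6342, -0.2482, 0.229]
tool_rot: [180.0, 25.2, 161.5]
ft_force: [0.7, -0.0, -0.5]
gripper_width: 0.71
gripper_force: 25.1
```

Call:
{"method": "play_rows", "body": {"deltas": [0, 0, 0, 0, 0, 0, 0.6, 0, 0, 0, 0, 0, 0, 0.6]}}

```text
t: 12.77
tcp_pos: [0.6339, -0.2481, 0.2291]
tool_rot: [179.9, 24.7, 161.5]
ft_force: [0.3, -0.3, -1.6]
gripper_width: 0.716
gripper_force: 25.0
```

```bash
cat > cmp.py <<'E'
from h import *
from scipy.spatial.transform import Rotation as Rn
st=readout.sense(); T=Rn.from_euler("xyz",st["tool_rot"],degrees=True).as_matrix(); t=st["tcp_pos"]*1000
print("tool axes\n",T.round(3)); print("to home, tool axes",(T.T@(np.array([643.5,-251.5,115])-t)).round(1))
s=optics.snapshot("side"); P=cloud(s); cv2.imwrite("pics/side_cmp.png",s["frame"])
cv2.imwrite("pics/crop.png",cv2.resize(s["frame"][100:300,220:460],None,fx=3,fy=3,interpolation=cv2.INTER_CUBIC))
for n in("plate","rest"):
    r=optics.cut_out(n,s)
    if not r: print(n,"none"); continue
    p=P[r[0]["region"]]*1000; p=p[~np.isnan(p[:,0])]
    q=(p-t)@T
    print(n,r[0]["confidence"],len(p),"in tool frame pct\n",np.percentile(q,[1,50,99],0).round(1))
E
python3 cmp.py
```

```text
tool axes
 [[-0.862  0.317  0.396]
 [ 0.289  0.948 -0.132]
 [-0.417  0.001 -0.909]]
to home, tool axes [ 38.3  -0.3 108. ]
plate 0.8 1052 in tool frame pct
 [[  3.2 -30.7  40.7]
 [ 56.7   1.4  44. ]
 [103.1  33.9  47.6]]
rest 0.79 1695 in tool frame pct
 [[ 10.2 -22.2 145.2]
 [ 88.4   9.3 155.8]
 [161.5  31.2 222.6]]
```

View pics/crop.png

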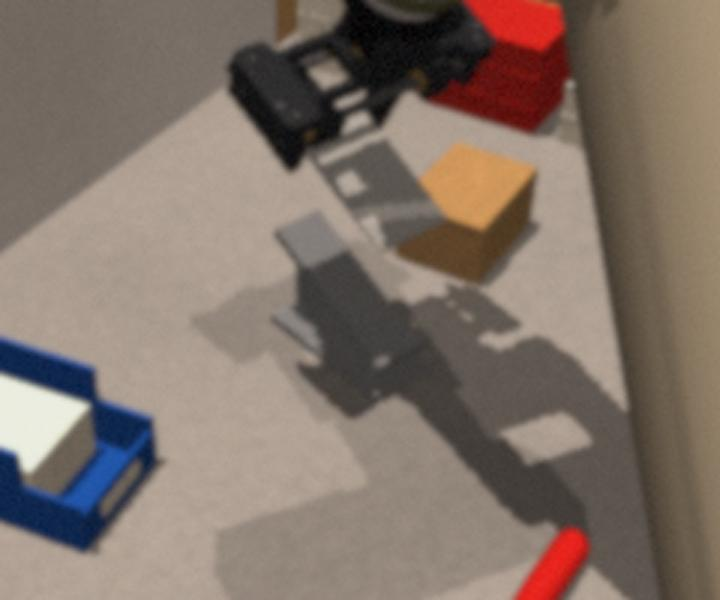

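The crop shows the plate held (370,190), parallel to and above the rest face (310,240). Relative offsets measured from the same camera agree to about 1 mm. Descending to about 15 mm above the face.

Call:
{"method": "play_rows", "body": {"deltas": [6, 0, 15, 0, -0.3, 0, 0.6, 8, 0, 20, 0, 0, 0, 0.6, 8, 0, 20, 0, 0, 0, 0.6, 6, 0, 16, 0, 0, 0, 0.6, 2, 0, 12, 0, 0, 0, 0.6, 0, 0, 7, 0, 0, 0, 0.6, 0, 0, 3, 0, 0, 0, 0.6, 0, 0, 0, 0, 0, 0, 0.6]}}

```text
t: 13.58
tcp_pos: [0.6471, -0.2526, 0.1336]
tool_rot: [-180.0, 25.3, 161.5]
ft_force: [-0.2, -0.1, -1.0]
gripper_width: 0.714
gripper_force: 25.0
```

```bash
python3 cmp.py; python3 - <<'E'
import cv2
from h import *
s=optics.snapshot("top"); cv2.imwrite("pics/ct.png",cv2.resize(s["frame"][150:290,340:480],None,fx=4,fy=4))
a=cv2.imread("pics/crop.png"); b=cv2.imread("pics/ct.png")
a=cv2.resize(a,(480,400));b=cv2.resize(b,(320,400*320//560*560//320)) if 0 else cv2.resize(b,(320,320)); b=cv2.copyMakeBorder(b,0,80,0,0,0)
cv2.imwrite("pics/both1.png",np.hstack([a,b]))
E
```

```text
tool axes
 [[-0.858  0.317  0.405]
 [ 0.286  0.948 -0.135]
 [-0.427 -0.    -0.904]]
to home, tool axes [11.3 -0.1 15.2]
plate 0.95 965 in tool frame pct
 [[  8.3 -31.6  -6. ]
 [ 57.4   1.8  44. ]
 [103.   40.8  67.9]]
rest 0.81 899 in tool frame pct
 [[ 17.9 -26.   50.5]
 [ 98.3  14.9  89.1]
 [136.8  32.5 130. ]]
```

View pics/both1.png

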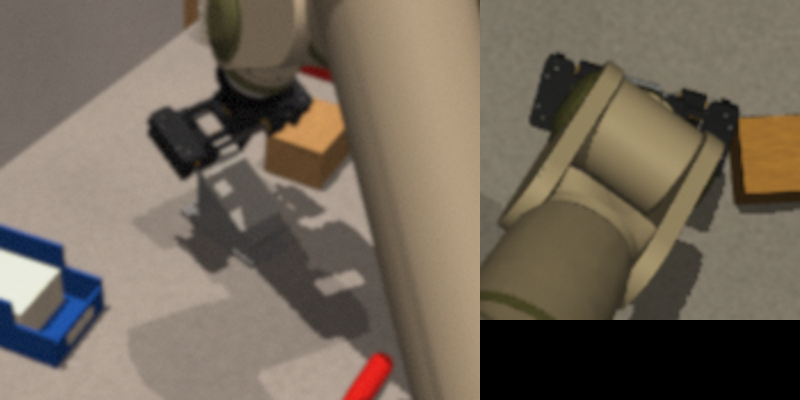

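The plate sits straight above the face (235,205), and the gripper body at over 115 mm clears the 60 mm carton. Closing in gently.

Call:
{"method": "play_rows", "body": {"deltas": [0, 0, 4, 0, 0.2, 0, 0.6, 0, 0, 3, 0, 0, 0, 0.6, 0, 0, 2, 0, 0, 0, 0.6, 0, 0, 1, 0, 0, 0, 0.6, 0, 0, 1, 0, 0, 0, 0.6, 0, 0, 1, 0, 0, 0, 0.6, 0, 0, 0, 0, 0, 0, 0.6]}}

```text
t: 14.37
tcp_pos: [0.6514, -0.254, 0.1226]
tool_rot: [180.0, 25.1, 161.5]
ft_force: [0.4, 0.4, -0.6]
gripper_width: 0.712
gripper_force: 25.0
```

Call:
{"method": "play_rows", "body": {"deltas": [0, 0, 0.7, 0, 0, 0, 0.6, 0, 0, 0.7, 0, 0, 0, 0.6, 0, 0, 0.6, 0, 0, 0, 0.6, 0, 0, 0, 0, 0, 0, 0.6]}}

```text
t: 14.7
tcp_pos: [0.6522, -0.2542, 0.1209]
tool_rot: [180.0, 25.1, 161.5]
ft_force: [0.2, -0.3, -1.1]
gripper_width: 0.71
gripper_force: 25.0
```

Call:
{"method": "play_rows", "body": {"deltas": [0, 0, 0.6, 0, 0, 0, 0.6, 0, 0, 0.4, 0, 0, 0, 0.6, 0, 0, 0, 0, 0, 0, 0.6]}}

```text
t: 14.95
tcp_pos: [0.6526, -0.2543, 0.1202]
tool_rot: [-180.0, 25.1, 161.5]
ft_force: [-0.9, 1.1, 0.3]
gripper_width: 0.714
gripper_force: 25.0
```

Call:
{"method": "play_rows", "body": {"deltas": [0, 0, 0.5, 0, 0, 0, 0.6, 0, 0, 0, 0, 0, 0, 0.6]}}

```text
t: 15.12
tcp_pos: [0.6526, -0.2544, 0.1202]
tool_rot: [-180.0, 25.1, 161.5]
ft_force: [-5.1, 1.4, 4.7]
gripper_width: 0.71
gripper_force: 25.0
```

Call:
{"method": "play_rows", "body": {"deltas": [0, 0, 0.5, 0, 0, 0, 0.6, 0, 0, 0, 0, 0, 0, 0.6]}}

```text
t: 15.28
tcp_pos: [0.6527, -0.2544, 0.1202]
tool_rot: [-180.0, 25.1, 161.5]
ft_force: [-8.2, 2.6, 8.4]
gripper_width: 0.714
gripper_force: 25.0
```

Contact with the face came where predicted, at about 11 N. I'm easing off and sliding down the slope to the lip.

Call:
{"method": "play_rows", "body": {"deltas": [0, 0, -0.8, 0, 0, 0, 0.6, 2, 0, 0, 0, 0, 0, 0.6, 2, 0, 0, 0, 0, 0, 0.6, 2, 0, 0, 0, 0, 0, 0.6, 0, 0, 0, 0, 0, 0, 0.6]}}

```text
t: 15.7
tcp_pos: [0.6475, -0.2528, 0.1177]
tool_rot: [-180.0, 25.2, 161.5]
ft_force: [-1.9, -0.8, 5.4]
gripper_width: 0.711
gripper_force: 25.0
```

Call:
{"method": "play_rows", "body": {"deltas": [1, 0, 0, 0, 0, 0, 0.6, 1, 0, 0, 0, 0, 0, 0.6, 0, 0, 0, 0, 0, 0, 0.6]}}

```text
t: 15.95
tcp_pos: [0.646, -0.2522, 0.117]
tool_rot: [-180.0, 25.2, 161.5]
ft_force: [-0.8, -0.8, 5.3]
gripper_width: 0.711
gripper_force: 25.0
```

Call:
{"method": "play_rows", "body": {"deltas": [0.7, 0, 0, 0, 0, 0, 0.6, 0.7, 0, 0, 0, 0, 0, 0.6, 0, 0, 0, 0, 0, 0, 0.6]}}

```text
t: 16.2
tcp_pos: [0.6448, -0.2518, 0.1164]
tool_rot: [-180.0, 25.2, 161.5]
ft_force: [-0.3, -0.6, 6.5]
gripper_width: 0.716
gripper_force: 25.0
```

Call:
{"method": "play_rows", "body": {"deltas": [0.7, 0, 0, 0, 0, 0, 0.6, 0, 0, 0, 0, 0, 0, 0.6]}}

```text
t: 16.37
tcp_pos: [0.6442, -0.2517, 0.1161]
tool_rot: [-180.0, 25.2, 161.5]
ft_force: [1.2, 0.4, 5.2]
gripper_width: 0.709
gripper_force: 25.0
```

Call:
{"method": "play_rows", "body": {"deltas": [0.6, 0, 0, 0, 0, 0, 0.6, 0, 0, 0, 0, 0, 0, 0.6]}}

```text
t: 16.53
tcp_pos: [0.6437, -0.2515, 0.1159]
tool_rot: [-180.0, 25.2, 161.5]
ft_force: [-1.2, 0.2, 5.6]
gripper_width: 0.714
gripper_force: 25.0
```

Call:
{"method": "play_rows", "body": {"deltas": [0.7, 0, 0, 0, 0, 0, 0.6, 0, 0, 0, 0, 0, 0, 0.6]}}

```text
t: 16.7
tcp_pos: [0.6431, -0.2513, 0.1155]
tool_rot: [-180.0, 25.2, 161.5]
ft_force: [-0.7, -0.4, 5.7]
gripper_width: 0.712
gripper_force: 25.0
```

Call:
{"method": "play_rows", "body": {"deltas": [0.7, 0, 0, 0, 0, 0, 0.6, 0, 0, 0, 0, 0, 0, 0.6]}}

```text
t: 16.87
tcp_pos: [0.6428, -0.2512, 0.1154]
tool_rot: [-180.0, 25.2, 161.5]
ft_force: [1.8, -0.9, 6.9]
gripper_width: 0.709
gripper_force: 25.0
```

Call:
{"method": "play_rows", "body": {"deltas": [0.7, 0, 0, 0, 0, 0, 0.6, 0, 0, 0, 0, 0, 0, 0.6]}}

```text
t: 17.03
tcp_pos: [0.6426, -0.2511, 0.1154]
tool_rot: [-180.0, 25.3, 161.5]
ft_force: [5.5, -1.1, 4.0]
gripper_width: 0.71
gripper_force: 25.0
```

The plate is against the lip: about 7 N up-slope, within 1 mm of prediction. Checking lateral centring before release.

```bash
cat > fin.py <<'E'
from h import *
import sys
from scipy.spatial.transform import Rotation as Rn
T=Rn.from_euler("xyz",[180,25,161.5],degrees=True).as_matrix(); t=np.array([642.7,-251.2,115.4])
for c in sys.argv[2:]:
    s=optics.snapshot(c); P=cloud(s)
    X=P.reshape(-1,3)*1000; Q=(X-t)@T; Q=np.nan_to_num(Q,nan=1e4)
    sel=(abs(Q[:,1])<60)&(Q[:,0]>0)&(Q[:,0]<125)
    for lo,hi in [(20,40),(40,60),(60,80),(80,100),(100,106),(106,112)]:
        i=sel&(Q[:,0]>=lo)&(Q[:,0]<hi)&(Q[:,2]<54)&(Q[:,2]>34)
        if i.sum()>10: print(c,lo,hi,i.sum(),"y",np.percentile(Q[i,1],[1,99]).round(1),"z by y-half",[np.median(Q[i&(Q[:,1]*k>0),2]).round(1) for k in(-1,1)])
    for n in("plate","rest"):
        for r in optics.cut_out(n,s)[:1]:
            p=Q[r["region"].ravel()]; p=p[p[:,0]<1e3]; print(" ",n,round(r["confidence"],2),np.percentile(p,[1,99],0).round(1).tolist())
    cv2.imwrite(f"pics/{sys.argv[1]}_{c}.png",cv2.resize(s["frame"][140:280,310:480] if c=="side" or 1 else 0,None,fx=4,fy=4,interpolation=cv2.INTER_CUBIC))
E
sed -i 's/s\["frame"\]\[140:280,310:480\] if c=="side" or 1 else 0/s["frame"][130:270,260:450] if c=="side" else s["frame"][150:290,320:510]/' fin.py
python3 fin.py held side top
```

```text
side 20 40 193 y [-31.1  34.2] z by y-half [np.float64(43.5), np.float64(43.5)]
side 40 60 192 y [-29.8  33.7] z by y-half [np.float64(43.3), np.float64(43.6)]
side 60 80 198 y [-29.7  33.7] z by y-half [np.float64(43.3), np.float64(43.3)]
side 80 100 204 y [-29.8  33.9] z by y-half [np.float64(43.7), np.float64(43.5)]
side 100 106 45 y [-25.7  33.8] z by y-half [np.float64(39.2), np.float64(41.0)]
side 106 112 64 y [-24.5  29.4] z by y-half [np.float64(40.4), np.float64(41.5)]
  plate 0.78 [[9.4, -73.7, -14.9], [103.0, 34.4, 105.7]]
  rest 0.83 [[-23.1, -25.0, 37.1], [124.5, 32.1, 114.2]]
```

View pics/held_side.png

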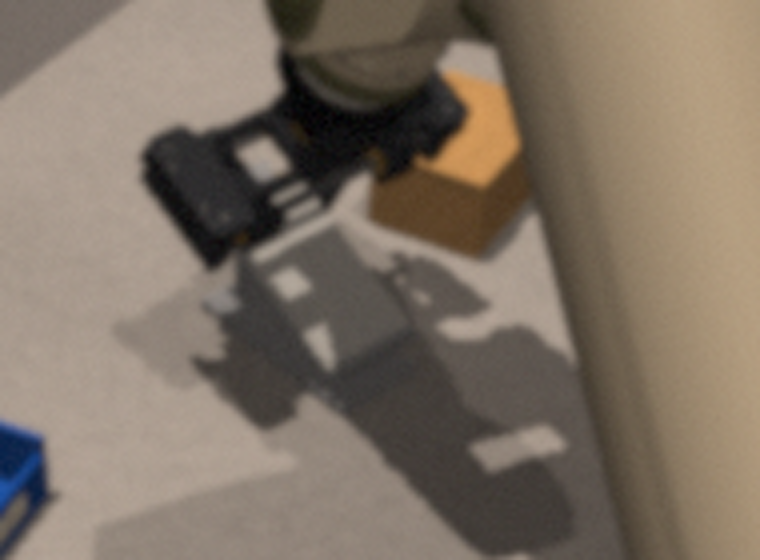

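Plate centre is at y=2.0 and the lip centre at 2.5 in the same frame, and the plate lies flat on the face. Releasing gently and withdrawing along the normal.

Call:
{"method": "play_rows", "body": {"deltas": [0, 0, 0, 0, 0, 0, 0.73, 0, 0, 0, 0, 0, 0, 0.76, 0, 0, 0, 0, 0, 0, 0.8, 0, 0, 0, 0, 0, 0, 0.9, 0, 0, 0, 0, 0, 0, 1, 0, 0, 0, 0, 0, 0, 1, 0, 0, 0, 0, 0, 0, 1, 0, 0, 0, 0, 0, 0, 1], "squeeze": 5}}

```text
t: 18.0
tcp_pos: [0.6417, -0.2507, 0.1144]
tool_rot: [-180.0, 25.1, 161.5]
ft_force: [0.5, -0.1, -0.2]
gripper_width: 1.0
gripper_force: 0.0
```

Call:
{"method": "play_rows", "body": {"deltas": [0, 0, -2, 0, 0, 0, 1, 0, 0, -5, 0, 0, 0, 1, 0, 0, -10, 0, 0, 0, 1, 0, 0, -15, 0, 0, 0, 1, 0, 0, -20, 0, 0, 0, 1, 0, 0, -25, 0, 0, 0, 1, 0, 0, -30, 0, 0, 0, 1, 0, 0, -30, 0, 0, 0, 1]}}

```text
t: 18.67
tcp_pos: [0.5856, -0.2319, 0.2402]
tool_rot: [-180.0, 25.1, 161.5]
ft_force: [-0.0, -0.4, 0.5]
gripper_width: 0.999
gripper_force: 0.0
```

Call:
{"method": "play_rows", "body": {"deltas": [0, 0, -20, 0, 0, 0, 1, 20, 10, -25, 0, 0, 0, 1, 30, 20, 0, 0, 0, 0, 1, 30, 20, 0, 0, 0, 0, 1, 30, 20, 0, 0, 0, 0, 1, 20, 10, 0, 0, 0, 0, 1, 0, 0, 0, 0, 0, 0, 1, 0, 0, 0, 0, 0, 0, 1]}}

```text
t: 19.33
tcp_pos: [0.4819, -0.1126, 0.225]
tool_rot: [-180.0, 25.2, 161.6]
ft_force: [0.4, 0.1, -0.1]
gripper_width: 1.001
gripper_force: 0.0
```

```bash
python3 fin.py done side top; python3 - <<'E'
import cv2,numpy as np
a=cv2.imread("pics/done_side.png");b=cv2.imread("pics/done_top.png")
cv2.imwrite("pics/done.png",np.hstack([cv2.resize(a,(400,300)),cv2.resize(b,(400,300))]))
E
```

```text
side 20 40 44 y [21.3 34.1] z by y-half [np.float64(nan), np.float64(43.9)]
side 40 60 39 y [22.3 33.7] z by y-half [np.float64(nan), np.float64(43.6)]
side 60 80 18 y [21.3 35.3] z by y-half [np.float64(nan), np.float64(43.3)]
side 100 106 15 y [-8.8 32.9] z by y-half [np.float64(40.6), np.float64(44.5)]
side 106 112 61 y [-25.5  30.3] z by y-half [np.float64(41.0), np.float64(43.0)]
  plate 0.5 [[-16.0, -26.2, 40.0], [65.6, 33.6, 46.9]]
  rest 0.96 [[-32.0, -36.8, 38.4], [123.7, 32.6, 129.2]]
top 20 40 234 y [-31.2  31.2] z by y-half [np.float64(46.7), np.float64(46.4)]
top 40 60 230 y [-31.1  31.2] z by y-half [np.float64(46.3), np.float64(46.8)]
top 60 80 234 y [-31.2  31.6] z by y-half [np.float64(46.0), np.float64(46.3)]
top 80 100 228 y [-30.7  31.6] z by y-half [np.float64(46.0), np.float64(46.2)]
top 100 106 70 y [-28.8  30.4] z by y-half [np.float64(43.4), np.float64(43.9)]
top 106 112 26 y [-27.2  26.1] z by y-half [np.float64(42.1), np.float64(42.1)]
  plate 0.58 [[-17.5, -31.6, 38.7], [102.8, 31.4, 96.2]]
  rest 0.54 [[-32.5, -27.8, 36.1], [122.7, 28.0, 72.1]]
  return _methods._mean(a, axis=axis, dtype=dtype,
  ret = ret.dtype.type(ret / rcount)
```

View pics/done.png

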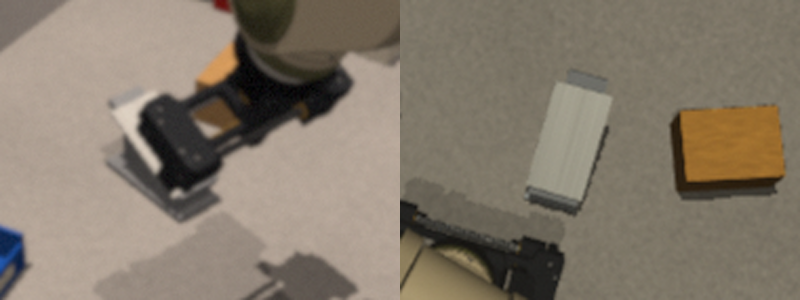

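The top view shows the plate flat, straight and centred on the rest (570,130 in the composite). It is against the lip, and the arm is clear of it. Handing in.

```bash
python3 -c "
from cell import bot; print(bot.job_done())"
```

```text
the job is handed in; nothing more can be done
None
```

I slid the oblong blank out over the open edge, gripped it by its two sides, set it flat and centred on the sloping rest against the lip, released it, and handed the job in at about 19 s; no verdict was returned.

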